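# Sweep the baubles into the craft tray

### The arm

A 6-joint arm with a two-finger parallel gripper is mounted at the origin on the work surface. World frame = base frame: x ahead of the robot, y to its left, z up, the work surface at z = 0. Lengths are in mm, angles in rad, forces in N, time in s.
With the tool pointing down it reaches from about 300 to 775 mm from the base axis. Payload 14.6 kg.
Tool frame: the origin (TCP) lies at the very end of the fingers, on their centre line; the grasp point (between the pads) lies 19 mm behind it; z points along the fingers, y is the line along which they close (so a half turn about z gives the same grasp; the last joint's range is limited). The gripper opens to 94 mm and grips with 3 to 60 N. Pads are 16 mm wide; open, the fingers measure 119 mm over their backs; the gripper's body (75 mm by 177 mm) begins 78 mm behind the grasp point.
Start: joints at [-1.387, 0.3, 1.521, -0, 1.321, -0.067], TCP at [136.492, -532.784, 205.446] pointing down, gripper open.
Joint ranges: [-3.03, 3.03], [-0.79, 2.21], [0.23, 2.52], [-1.04, 4.18], [0, 3.07], [-2.55, 2.55]. Speed limits (rad/s): [2.22, 2.22, 2.57, 3.14, 3.14, 3.14].

### API

Orientations are given as [roll, pitch, yaw] about the fixed x, y, z axes, in that order (R = Rz(yaw) Ry(pitch) Rx(roll)).
In Python, from cell import manip, eyes, ticket gives the robot as it stands. The module is installed in compiled form; this text tells all that it offers.
- The arm moves only by the tool arm_command, never from a script. Its argument "plan" is a list of rows, each a list of 5 numbers: the opening, from -1 (shut) to 1 (fully open), then the shift along the tool's x, y, z in m, then the turn about the tool's z in rad. In form: [[jaw, dx, dy, dz, roll], ...]. A call has 1 to 20 rows; each row shifts and turns the commanded pose from where the row before left it, along the tool's axes as they then stand; what a row does not reach is not made up. A row lasts 1/8 s, in which the tool goes at most 62.5 mm and 10.7 degrees, less where a joint would pass 70% of its speed; a pose out of reach is approached as far as the arm can. A call is refused whole if a number of a shift passes 0.0625 or a number of a turn 0.188, either way. A call with a gripper value outside its range is refused whole. The fingers move at their own pace and stop on an object; "newtons" is the grip in N (left out, the last holds). Time passes only in rows, so rows that do not move let the fingers close. It gives the time, the measured TCP pose, the force, the opening and the grip force at its end, in the units of the state.
- manip.read_state(): the state, without advancing time (a new reading comes with each control period).
- eyes.camera(name): name is "scene" or "side" or "wrist"; returns a dict with "img" (400x640x3 uint8, blue, green, red), "z_map" (400x640 float32, mm along the optical axis (not along the pixel's ray), 0 where there is no reading), "fx", "fy", "cx", "cy" (pixels), "eye" and "orientation" of the camera in the world. Camera axes: x right, y down, z forward; pixel columns grow to the right and rows downward; lengths in mm; the calibration is good to about 2 mm. A picture is of the moment at which its call begins.
- ticket.sign_off(): hands the job in; it is judged then, once.
The state is a dict: "clock": time; "joints": joint angles; "qd": joint speeds; "effort": joint torques, N m; "eef_pos": TCP position; "eef_rot": TCP orientation; "wrist_force": force on the tool from outside, world axes, zero at the start; "moment": the same for the moment, N m; "finger_gap": finger opening in mm; "finger_force": force on a finger pad.
Only numpy, scipy, OpenCV 4.12 (cv2) and the standard library are available. Lean on these libraries where they do the work, as an engineer would, in place of code of your own. Each camera call takes 0.05 s, during which the arm holds its last target. There are 200 camera calls.

### The job

Clear the craft table: with the closed fingers, sweep the three red wooden baubles over the table top and in through the open side of the yellow tray, until each lies wholly inside it. Push them only, never lift them, and leave the glitter jars, paint pot, gold star and brush where they are.

Things in the scene. Friction and masses are not known exactly. Their poses are not given: they have to be found in the camera images.
- tray: Yellow plastic craft tray, fixed to the table, 180 mm deep (its x), 220 mm wide (its y). Walls 45 mm high and 6 mm thick stand at the back (+x) and both sides; the whole front, at x = -90 mm in its frame, is open. Its floor is 2.5 mm thick; at the open front a gentle ramp rises from table level to the floor over the first 25 mm. Origin at the centre of its underside; z up.
- bauble1: Red round wooden bauble with a white ring painted on top, a flat disc of 40 mm diameter, 14 mm thick, about 15 g, lying loose on the table; origin at the centre of its underside. It slides easily. One of three alike.
- bauble2: Red round wooden bauble with a white ring painted on top, a flat disc of 40 mm diameter, 14 mm thick, about 15 g, lying loose on the table; origin at the centre of its underside. It slides easily. One of three alike.
- bauble3: Red round wooden bauble with a white ring painted on top, a flat disc of 40 mm diameter, 14 mm thick, about 15 g, lying loose on the table; origin at the centre of its underside. It slides easily. One of three alike.
- jar_copper: Loose clear craft jar of orange-copper glitter with a white lid, 42 mm diameter, 59 mm tall, standing; origin at the centre of its underside. A bystander.
- jar_gold: Loose clear craft jar of yellow-gold glitter with a white lid, 42 mm diameter, 59 mm tall, standing; origin at the centre of its underside. A bystander.
- jar_brown: Loose clear craft jar of brown glitter with a black lid, 42 mm diameter, 59 mm tall, standing; origin at the centre of its underside. A bystander.
- star: Loose gold five-pointed star, about 52 mm across, 8 mm thick, lying flat; origin at the centre of its underside. A bystander.
- paint_pot: Loose white plastic paint pot, open cup 70 mm across the rim, 45 mm tall; origin at the centre of its underside. A bystander.
- brush: Loose slim paint brush with a wooden handle, 200 mm long, 8 mm thick, lying on the table, its length along its x axis; origin under its middle. A bystander.

How it is judged:
By the outcome, as a careful person would: the job done as asked, in the order asked, and still so for the second after the job is handed in, with the robot touching nothing.
It also fails if it takes over 72 s, if anything falls off the work surface, if the arm or the gripper's body presses on something with over 40 N, if the wrist force passes 120 N, or if a joint passes its speed limit or range.

## Working session

There is one attempt and no reset: what is moved stays moved. The work goes in short steps, Python scripts to look and compute and a tool call to move; the robot and the scene stay as the last step left them, time stands still between calls to the robot, and variables do not carry over. Pictures are saved under pics/ and viewed, at most 10 in all, crops included, and the job is handed in when it is done.

Besides the shell and the picture viewer there is one more tool, called by a JSON object that holds its "method" and its "body", one argument or row to a line. arm_command: Moves the arm, as the interface text tells. Its arguments: {"type":"object","properties":{"plan":{"type":"array"},"newtons":{"type":"number"}},"required":["plan"]}

```bash
mkdir -p pics
cat > h.py <<'E'
import numpy as np, cv2
from cell import manip, eyes, ticket
from scipy.spatial.transform import Rotation as R
def cam(n):
    c=eyes.camera(n); o=np.array(c["orientation"],float)
    c["R"]=o if o.shape==(3,3) else R.from_euler('xyz',o).as_matrix(); c["eye"]=np.array(c["eye"],float); return c
def ray(c,u,v,h):
    d=c["R"]@np.array([(u-c["cx"])/c["fx"],(v-c["cy"])/c["fy"],1]); return c["eye"]+d*(h-c["eye"][2])/d[2]
def cloud(c):
    z=c["z_map"]; v,u=np.indices(z.shape)
    p=np.stack([(u-c["cx"])/c["fx"]*z,(v-c["cy"])/c["fy"]*z,z],-1); return p@c["R"].T+c["eye"]
E
python3 - <<'E'
from h import *
print(manip.read_state())
for n in("scene","side"):
    c=cam(n); print(n,c["orientation"],c["eye"],c["fx"],c["cx"],c["cy"]); cv2.imwrite(f"pics/{n}1.png",c["img"])
    hsv=cv2.cvtColor(c["img"],cv2.COLOR_BGR2HSV); P=cloud(c)
    for nm,m in(("red",((hsv[...,0]<6)|(hsv[...,0]>172))&(hsv[...,1]>130)&(hsv[...,2]>60)),("yel",(hsv[...,0]>20)&(hsv[...,0]<35)&(hsv[...,1]>120))):
        k,l,s,ce=cv2.connectedComponentsWithStats(m.astype(np.uint8))
        for i in range(1,k):
            if s[i,4]>60: 
                q=P[(l==i)&(c["z_map"]>0)]; print(nm,s[i],ce[i].round(),ray(c,*ce[i],14).round(), q.min(0).round() if len(q) else 0, q.max(0).round() if len(q) else 0)
E
```

```text
{'clock': 0.0, 'joints': array([-1.38654810e+00,  3.00490024e-01,  1.52159307e+00,  1.80789296e-05,
        1.32068201e+00, -6.66155739e-02]), 'qd': array([ 2.40117294e-03,  2.16066995e-07, -6.28131600e-04, -1.12176453e-03,
        5.36037583e-04, -6.93619269e-04]), 'effort': array([ 9.70179208e-04, -5.31800723e+01, -3.52735341e+01,  7.08681252e-02,
        2.43313605e-02, -8.54640280e-05]), 'eef_pos': array([ 136.47755501, -532.52630089,  204.87087486]), 'eef_rot': array([-3.14042397e+00, -9.55181940e-05,  2.50859258e-01]), 'wrist_force': array([-0.16247301, -0.00824361, -0.54041594]), 'moment': array([-0.07212999, -0.02692344, -0.00438538]), 'finger_force': 0.0, 'finger_gap': 93.87038835087105}
scene [-2.20447147  0.00663703  2.24912699] [1187.02283769  604.90301076  631.98821471] 495.5258119463988 311.08141650173536 198.002676025031
red [71 55 11 33 85] [76. 69.] [ 458. -982.   14.] [  256. -1417.   -95.] [ 586. -707.  154.]
red [81 65 12 33 75] [86. 78.] [ 477. -890.   14.] [  226. -1417.  -147.] [ 606. -620.  156.]
red [92 76 12 32 92] [97. 91.] [ 510. -771.   14.] [  201. -1408
[... 954 characters left out ...]
944. -27.  14.] [877.  42.   5.] [934. 128. 160.]
red [263 206  17  15  89] [270. 214.] [647. 129.  14.] [627. 103.   3.] [664. 142.  19.]
red [341 213  17  15  92] [348. 221.] [468. 148.  14.] [448. 124.   3.] [484. 163.  19.]
red [302 222  17  16 104] [310. 231.] [554. 181.  14.] [536. 156.   4.] [571. 194.  19.]
yel [202  75  27  13 219] [216.  79.] [ 922. -570.   14.] [ 857. -518.   34.] [ 952. -441.   67.]
yel [ 285  102   86   50 3838] [329. 127.] [ 515. -251.   14.] [ 383. -424.   -1.] [ 645. -135.   52.]
yel [389 189  19  17 181] [397. 199.] [349.  74.  14.] [326.  21.   1.] [368.  89.  37.]
yel [  43  263  108  110 6391] [ 98. 319.] [929. 409.  14.] [849. 311.  46.] [956. 535.  72.]
```

View pics/scene1.png

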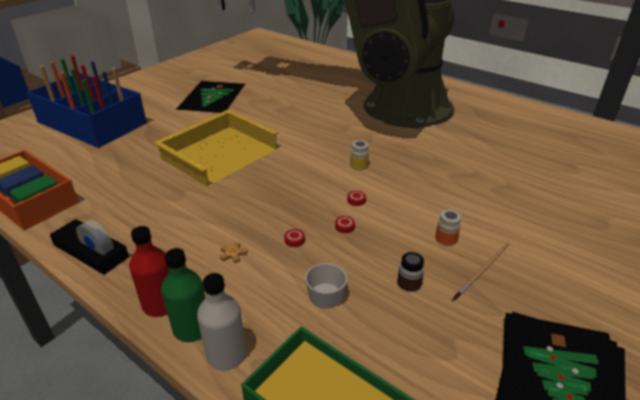

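View pics/side1.png

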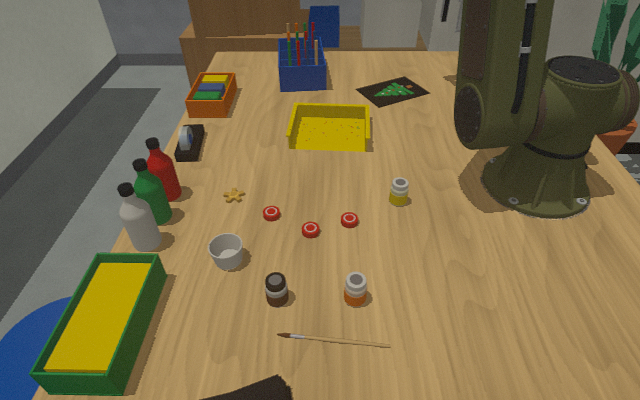

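The tray is at the rear (side view px 287–371, 102–152), with its open front facing the three red baubles at px (271,213), (310,231) and (349,220). The star (233,194), pot (228,251) and jars stand around them. Next I'll measure the tray's pose and the obstacles.

Run:
```python
from h import *
for n in("scene","side"):
    c=cam(n);P=cloud(c); hsv=cv2.cvtColor(c["img"],cv2.COLOR_BGR2HSV)
    m=(hsv[...,0]>20)&(hsv[...,0]<35)&(hsv[...,1]>120)&(c["z_map"]>0)&(P[...,0]>330)&(P[...,0]<680)&(P[...,1]>-440)&(P[...,1]<-80)
    f=P[m&(P[...,2]<9)&(P[...,2]>-6)]; w=P[m&(P[...,2]>30)]
    print(n,len(f),"floor",cv2.minAreaRect(f[:,:2].astype(np.float32)),"walls",cv2.minAreaRect(w[:,:2].astype(np.float32)), cv2.boxPoints(cv2.minAreaRect(w[:,:2].astype(np.float32))).round().tolist())
    hull=cv2.convexHull(np.argwhere(m)[:,::-1].astype(np.int32)); print(cv2.approxPolyDP(hull,3,True)[:,0].tolist())
    for q in cv2.approxPolyDP(hull,3,True)[:,0]: print(q,ray(c,*q,0).round(),ray(c,*q,45).round())
    o=(P[...,2]>5)&(P[...,2]<75)&(P[...,0]>300)&(P[...,0]<800)&(P[...,1]>-100)&(P[...,1]<450)&(c["z_map"]>0)
    k,l,s,ce=cv2.connectedComponentsWithStats(o.astype(np.uint8))
    for i in range(1,k):
        if s[i,4]>30: q=P[l==i]; print(ce[i].round(),q.min(0).round(),q.max(0).round())
```

```text
scene 2915 floor ((482.202880859375, -276.6995849609375), (270.4134216308594, 283.89019775390625), 87.36894226074219) walls ((514.4632568359375, -236.97702026367188), (193.56869506835938, 235.58668518066406), 86.93748474121094) [[392.0, -327.0], [627.0, -340.0], [637.0, -147.0], [402.0, -134.0]]
[[275, 132], [272, 150], [208, 184], [164, 159], [155, 143], [225, 109]]
[275 132] [ 350. -197.    0.] [ 410. -140.   45.]
[272 150] [ 423. -141.    0.] [478. -87.  45.]
[208 184] [ 622. -153.    0.] [662. -99.  45.]
[164 159] [ 617. -318.    0.] [ 657. -252.   45.]
[155 143] [ 582. -399.    0.] [ 625. -327.   45.]
[225 109] [ 338. -401.    0.] [ 399. -329.   45.]
[360. 155.] [329.  52.   5.] [372.  91.  60.]
[357. 197.] [448. 124.   5.] [488. 164.  15.]
[449. 227.] [444. 330.   5.] [485. 372.  60.]
[345. 224.] [534. 157.   5.] [575. 197.  15.]
[295. 237.] [626. 104.   5.] [669. 145.  16.]
[232. 251.] [722.  33.   5.] [774.  84.  10.]
[487. 265.] [435. 436.   5.] [531. 450.   8.]
[411. 271.] [591. 333.   5.] [633. 375.  60.]
[326. 284.] [689. 224.   5.] [758. 292.  47.]
[464. 289.] [535. 429.
[... 396 characters left out ...]
5] [ 341. -408.    0.] [ 352. -325.   45.]
[367 151] [ 406. -145.    0.] [413. -81.  45.]
[288 148] [ 630. -158.    0.] [622. -93.  45.]
[285 133] [ 645. -237.    0.] [ 636. -166.   45.]
[294 102] [ 631. -427.    0.] [ 623. -343.   45.]
[375 100] [ 361. -442.    0.] [ 371. -357.   45.]
[399. 191.] [310.  22.   5.] [368.  90.  64.]
[234. 195.] [721.  29.   5.] [772.  80.  13.]
[271. 213.] [627. 103.   5.] [665. 142.  19.]
[349. 219.] [446. 119.   5.] [484. 161.  20.]
[310. 229.] [533. 150.   5.] [571. 195.  20.]
[226. 250.] [687. 179.   5.] [756. 290.  49.]
[355. 289.] [441. 285.   5.] [482. 371.  64.]
[276. 289.] [588. 295.   5.] [636. 374.  65.]
[334. 340.] [405. 427.   5.] [602. 449.  12.]
```

{"method": "arm_command", "body": {
  "plan": [
    [-1,0,0,0,-0.184],
    [-1,0,0,0,-0.184],
    [-1,0,0,0,-0.184],
    [-1,0,0,0,-0.184],
    [-1,0,0,0,-0.184],
    [-1,0,0,0,-0.184],
    [-1,0,0,0,-0.184],
    [-1,0.0565,0.0385,0,0],
    [-1,0.0565,0.0385,0,0],
    [-1,0.0565,0.0385,0,0],
    [-1,0.0565,0.0385,0,0],
    [-1,0.0565,0.0385,0,0],
    [-1,0.0565,0.0385,0,0],
    [-1,0.0565,0.0385,0,0],
    [-1,0.0565,0.0385,0,0],
    [-1,0.0565,0,0,0],
    [-1,0.0565,0,0,0],
    [-1,0.0565,0,0,0],
    [-1,0.0565,0,0,0],
    [-1,0.0565,0,0,0]
  ],
  "newtons": 10
}}

```text
clock: 2.7
eef_pos: [439.9, 155.4, 205.6]
eef_rot: [3.141, -0.0, 1.539]
wrist_force: [1.9, -1.1, -0.2]
finger_gap: 0.6
finger_force: 0.0
```

```bash
cat >> h.py <<'E'
def baubles(n):
    c=cam(n); P=cloud(c); hsv=cv2.cvtColor(c["img"],cv2.COLOR_BGR2HSV); out=[]
    m=((hsv[...,0]<6)|(hsv[...,0]>172))&(hsv[...,1]>130)&(hsv[...,2]>50)
    m&=(P[...,2]<30)&(P[...,0]<760)&(P[...,0]>300)&(P[...,1]>-450)&(c["z_map"]>0)
    k,l,s,ce=cv2.connectedComponentsWithStats(cv2.morphologyEx(m.astype(np.uint8),cv2.MORPH_CLOSE,np.ones((5,5))))
    for i in range(1,k):
        if s[i,4]>40:
            h=cv2.convexHull(np.argwhere(l==i)[:,::-1].astype(np.int32)); M=cv2.moments(h)
            q=P[(l==i)&m]; q=q[q[:,2]>8]
            out.append((ray(c,M["m10"]/M["m00"],M["m01"]/M["m00"],9)[:2].round(),(q.min(0)+q.max(0))[:2].round()/2 if len(q) else None,(np.ptp(q,0)).round() if len(q) else None))
    return c,out
def look():
    s=manip.read_state(); print(s["clock"],s["eef_pos"].round(1),s["eef_rot"].round(3),s["finger_gap"].round(1))
    for n in("scene","side","wrist"): print(n,*baubles(n)[1],sep="\n  ")
E
python3 - <<'E'
from h import *
look(); cv2.imwrite("pics/w1.png",eyes.camera("wrist")["img"])
E
```

```text
Traceback (most recent call last):
  File "h.py", line 24, in look
    s=manip.read_state(); print(s["clock"],s["eef_pos"].round(1),s["eef_rot"].round(3),s["finger_gap"].round(1))
                                                                                       ^^^^^^^^^^^^^^^^^^^^^
AttributeError: 'float' object has no attribute 'round'
```

```bash
sed -i 's/s\["finger_gap"\].round(1)/s["finger_gap"]/' h.py
python3 - <<'E'
from h import *
look(); cv2.imwrite("pics/w1.png",eyes.camera("wrist")["img"])
E
```

```text
2.7 [439.9 155.4 205.6] [ 3.141 -0.     1.539] 0.636350283913962
scene
  (array([467., 143.]), array([467.5, 144.5]), array([41., 41.,  7.]))
  (array([556., 176.]), array([554.5, 175. ]), array([40., 40.,  7.]))
  (array([649., 124.]), array([648., 124.]), array([40., 39.,  7.]))
side
  (array([647., 120.]), array([646. , 123.5]), array([38., 39., 11.]))
  (array([467., 140.]), array([466. , 141.5]), array([36., 40., 11.]))
  (array([554., 173.]), array([553.5, 174.5]), array([36., 40., 11.]))
wrist
  (array([555., 174.]), array([554., 174.]), array([40., 39.,  9.]))
  (array([467., 142.]), array([467., 142.]), array([38., 39.,  8.]))
  (array([647., 123.]), array([647. , 122.5]), array([40., 40.,  8.]))
```

View pics/w1.png

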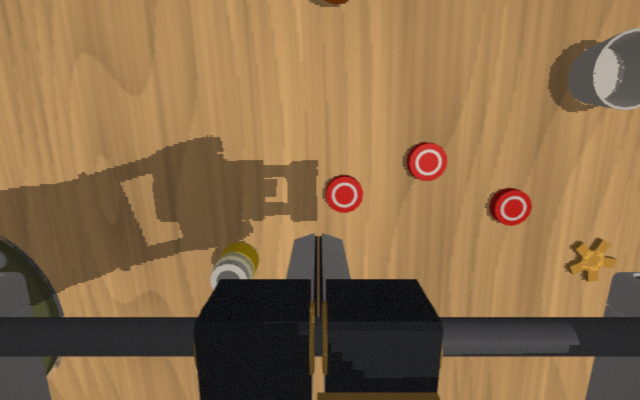

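The wrist view agrees with both other cameras to about 2 mm. Baubles are at px (344,194), (427,161) and (513,207), with the closed finger tips at (318,240). Now I'll go down behind bauble 1 and make a first short push.

{"method": "arm_command", "body": {
  "plan": [
    [-1,0.031,0.0274,0,0],
    [-1,0,0,0.0397,0],
    [-1,0,0,0.0397,0],
    [-1,0,0,0.0397,0],
    [-1,0,0,0.0397,0],
    [-1,0,0,0.0397,0],
    [-1,0,0,0,0],
    [-1,-0.01,0,0,0],
    [-1,-0.015,0,0,0],
    [-1,-0.018,0,0,0],
    [-1,-0.018,0,0,0],
    [-1,-0.018,0,0,0],
    [-1,-0.018,0,0,0],
    [-1,-0.018,0,0,0],
    [-1,-0.014,0,0,0],
    [-1,-0.008,0,0,0],
    [-1,0,0,0,0]
  ]
}}

```text
clock: 5.03
eef_pos: [464.2, 46.4, 6.9]
eef_rot: [-3.142, -0.0, 1.538]
wrist_force: [-0.1, -0.1, -0.8]
finger_gap: 0.7
finger_force: 0.0
```

```bash
python3 -c "
from h import *
look()"
```

```text
5.025 [464.2  46.4   6.9] [-3.142 -0.     1.538] 0.6727982852673822
scene
  (array([468.,  17.]), array([465. ,  16.5]), array([38., 37.,  8.]))
  (array([556., 176.]), array([556., 176.]), array([39., 38.,  8.]))
  (array([649., 124.]), array([648.5, 124. ]), array([41., 41.,  8.]))
side
  (array([647., 120.]), array([647., 123.]), array([36., 38., 11.]))
  (array([554., 173.]), array([553.5, 175.5]), array([36., 40., 10.]))
wrist
  (array([552., 159.]), array([553., 159.]), array([34., 11.,  8.]))
```

{"method": "arm_command", "body": {
  "plan": [
    [-1,-0.005,0.001,0,0],
    [-1,-0.012,0,0,0],
    [-1,-0.018,0,0,0],
    [-1,-0.018,0,0,0],
    [-1,-0.018,0,0,0],
    [-1,-0.018,0,0,0],
    [-1,-0.018,0,0,0],
    [-1,-0.018,0,0,0],
    [-1,-0.018,0,0,0],
    [-1,-0.018,0,0,0],
    [-1,-0.018,0,0,0],
    [-1,-0.018,0,0,0],
    [-1,-0.018,0,0,0],
    [-1,-0.018,0,0,0],
    [-1,-0.018,0,0,0],
    [-1,-0.018,0,0,0],
    [-1,-0.014,0,0,0],
    [-1,-0.008,0,0,0],
    [-1,0,0,0,0]
  ]
}}

```text
clock: 7.55
eef_pos: [455.8, -244.5, 6.9]
eef_rot: [-3.141, -0.0, 1.538]
wrist_force: [0.3, -0.5, -0.3]
finger_gap: 0.9
finger_force: 0.0
```

```bash
python3 -c "
from h import *
look()"
```

```text
7.55 [ 455.8 -244.5    6.9] [-3.141 -0.     1.538] 0.8884975509279438
scene
  (array([ 459., -278.]), array([ 461.5, -274. ]), array([29., 37., 11.]))
  (array([556., 176.]), array([554.5, 176.5]), array([40., 39.,  8.]))
  (array([649., 124.]), array([649., 125.]), array([38., 39.,  7.]))
side
  (array([647., 120.]), array([646., 123.]), array([38., 43., 13.]))
  (array([554., 173.]), array([553.5, 173. ]), array([36., 41., 11.]))
wrist
```

{"method": "arm_command", "body": {
  "plan": [
    [-1,0.01,0,-0.02,0],
    [-1,0,0,-0.05,0],
    [-1,0.0415,0.008,0,0],
    [-1,0.0415,0.008,0,0],
    [-1,0.0415,0.008,0,0],
    [-1,0.0415,0.008,0,0],
    [-1,0.0415,0.008,0,0],
    [-1,0.0415,0.008,0,0],
    [-1,0.0415,0.008,0,0],
    [-1,0.0415,0.008,0,0],
    [-1,0.0415,0.008,0,0],
    [-1,0.0415,0.008,0,0],
    [-1,0.0415,0.008,0,0],
    [-1,0,0,0,0.064],
    [-1,0,0,0,0]
  ]
}}

```text
clock: 9.57
eef_pos: [558.3, 219.9, 76.7]
eef_rot: [-3.141, 0.0, 1.476]
wrist_force: [0.3, -1.0, 0.4]
finger_gap: 0.6
finger_force: 0.0
```

{"method": "arm_command", "body": {
  "plan": [
    [-1,0,0,0.035,0],
    [-1,0,0,0.0347,0],
    [-1,0,0,0,0],
    [-1,-0.01,0,0,0],
    [-1,-0.016,0,0,0],
    [-1,-0.018,0,0,0],
    [-1,-0.018,0,0,0],
    [-1,-0.018,0,0,0],
    [-1,-0.018,0,0,0],
    [-1,-0.018,0,0,0],
    [-1,-0.018,0,0,0],
    [-1,-0.018,0,0,0],
    [-1,-0.014,0,0,0],
    [-1,-0.008,0,0,0],
    [-1,0,0,0,0]
  ]
}}

```text
clock: 11.45
eef_pos: [542.1, 45.7, 7.3]
eef_rot: [-3.142, -0.0, 1.474]
wrist_force: [-0.5, -1.3, -1.4]
finger_gap: 0.5
finger_force: 0.0
```

```bash
python3 -c "
from h import *
look()"
```

```text
11.45 [542.1  45.7   7.3] [-3.142 -0.     1.474] 0.47824953543888177
scene
  (array([ 454., -275.]), array([ 457. , -271.5]), array([38., 42., 12.]))
  (array([545.,  16.]), array([541. ,  15.5]), array([38., 37.,  6.]))
  (array([649., 124.]), array([647.5, 124.5]), array([41., 39.,  8.]))
side
  (array([ 453., -282.]), array([ 454., -272.]), array([30., 38., 15.]))
  (array([647., 120.]), array([647., 123.]), array([36., 38., 11.]))
wrist
  (array([648., 122.]), array([647.5, 122. ]), array([41., 39.,  8.]))
  (array([651., 122.]), array([648., 122.]), array([21., 21.,  5.]))
  (array([539.,  15.]), array([539.5,  18.5]), array([ 2., 15.,  2.]))
```

{"method": "arm_command", "body": {
  "plan": [
    [-1,-0.005,0.0015,0,0],
    [-1,-0.012,0,0,0],
    [-1,-0.018,0,0,0],
    [-1,-0.018,0,0,0],
    [-1,-0.018,0,0,0],
    [-1,-0.018,0,0,0],
    [-1,-0.018,0,0,0],
    [-1,-0.018,0,0,0],
    [-1,-0.018,0,0,0],
    [-1,-0.018,0,0,0],
    [-1,-0.018,0,0,0],
    [-1,-0.018,0,0,0],
    [-1,-0.018,0,0,0],
    [-1,-0.018,0,0,0],
    [-1,-0.018,0,0,0],
    [-1,-0.018,0,0,0],
    [-1,-0.014,0,0,0],
    [-1,-0.008,0,0,0],
    [-1,0,0,0,0]
  ]
}}

```text
clock: 13.98
eef_pos: [515.6, -244.0, 7.2]
eef_rot: [-3.142, -0.0, 1.474]
wrist_force: [-0.2, -1.1, -1.0]
finger_gap: 0.8
finger_force: 0.0
```

```bash
python3 -c "
from h import *
look()"
```

```text
13.975 [ 515.6 -244.     7.2] [-3.142 -0.     1.474] 0.8329839067922585
scene
  (array([ 453., -272.]), array([ 456.5, -269.5]), array([36., 42., 11.]))
  (array([ 518., -277.]), array([ 521.5, -273. ]), array([31., 34., 10.]))
  (array([649., 124.]), array([648. , 125.5]), array([39., 40.,  8.]))
side
  (array([ 453., -280.]), array([ 454., -272.]), array([30., 33., 15.]))
  (array([647., 121.]), array([647., 123.]), array([36., 40., 10.]))
wrist
  (array([ 447., -263.]), array([ 448.5, -262.5]), array([23., 16., 10.]))
  (array([ 446., -273.]), array([ 449. , -268.5]), array([5., 6., 2.]))
```

{"method": "arm_command", "body": {
  "plan": [
    [-1,0.01,0,-0.02,0],
    [-1,0,0,-0.05,0],
    [-1,0.0373,0.0091,0,0],
    [-1,0.0373,0.0091,0,0],
    [-1,0.0373,0.0091,0,0],
    [-1,0.0373,0.0091,0,0],
    [-1,0.0373,0.0091,0,0],
    [-1,0.0373,0.0091,0,0],
    [-1,0.0373,0.0091,0,0],
    [-1,0.0373,0.0091,0,0],
    [-1,0.0373,0.0091,0,0],
    [-1,0.0373,0.0091,0,0],
    [-1,0.0373,0.0091,0,0],
    [-1,0,0,0,0.106],
    [-1,0,0,0,0]
  ]
}}

```text
clock: 16.0
eef_pos: [655.3, 166.1, 78.5]
eef_rot: [3.141, -0.0, 1.37]
wrist_force: [0.2, -0.1, 0.8]
finger_gap: 0.5
finger_force: 0.0
```

{"method": "arm_command", "body": {
  "plan": [
    [-1,0,0.001,0.036,0],
    [-1,0,0,0.0352,0],
    [-1,0,0,0,0],
    [-1,-0.01,0,0,0],
    [-1,-0.016,0,0,0],
    [-1,-0.018,0,0,0],
    [-1,-0.018,0,0,0],
    [-1,-0.018,0,0,0],
    [-1,-0.018,0,0,0],
    [-1,-0.018,0,0,0],
    [-1,-0.018,0,0,0],
    [-1,-0.014,0,0,0],
    [-1,-0.008,0,0,0],
    [-1,0,0,0,0]
  ]
}}

```text
clock: 17.75
eef_pos: [625.2, 11.6, 6.0]
eef_rot: [-3.142, -0.0, 1.368]
wrist_force: [-0.2, -0.6, -0.3]
finger_gap: 0.3
finger_force: 0.0
```

```bash
python3 -c "
from h import *
look()"
```

```text
17.75 [625.2  11.6   6. ] [-3.142 -0.     1.368] 0.2647889180578015
scene
  (array([ 454., -275.]), array([ 457. , -272.5]), array([39., 39.,  9.]))
  (array([ 512., -274.]), array([ 515. , -271.5]), array([37., 42., 10.]))
  (array([626., -19.]), array([624. , -18.5]), array([31., 34.,  7.]))
side
  (array([ 512., -282.]), array([ 512.5, -273. ]), array([33., 42., 14.]))
  (array([ 453., -282.]), array([ 454., -275.]), array([31., 44., 15.]))
  (array([608., -21.]), array([606.5, -17. ]), array([15., 35., 11.]))
wrist
```

{"method": "arm_command", "body": {
  "plan": [
    [-1,-0.005,0,-0.001,0],
    [-1,-0.012,0,0,0],
    [-1,-0.018,0,0,0],
    [-1,-0.018,0,0,0],
    [-1,-0.018,0,0,0],
    [-1,-0.018,0,0,0],
    [-1,-0.018,0,0,0],
    [-1,-0.018,0,0,0],
    [-1,-0.018,0,0,0],
    [-1,-0.018,0,0,0],
    [-1,-0.018,0,0,0],
    [-1,-0.018,0,0,0],
    [-1,-0.018,0,0,0],
    [-1,-0.014,0,0,0],
    [-1,-0.008,0,0,0],
    [-1,0,0,0,0],
    [-1,0.012,0,-0.01,0],
    [-1,0,0,-0.05,0],
    [-1,0.06,0,-0.05,0],
    [-1,0.06,0,-0.05,0]
  ]
}}

```text
clock: 20.4
eef_pos: [599.5, -112.0, 149.3]
eef_rot: [3.141, -0.0, 1.369]
wrist_force: [0.2, -0.4, 1.0]
finger_gap: 0.1
finger_force: 0.0
```

Run:
```python
from h import *
look()
a=cam("scene")["img"]; b=cam("side")["img"]; cv2.imwrite("pics/end.png",np.hstack([cv2.resize(a[:320,130:480],(400,366)),cv2.resize(b[80:380,180:430],(400,366))]))
c=cam("side"); P=cloud(c); o=(P[...,2]>5)&(P[...,2]<75)&(P[...,0]>300)&(P[...,0]<800)&(P[...,1]>-100)&(P[...,1]<450)&(c["z_map"]>0)
k,l,s,ce=cv2.connectedComponentsWithStats(o.astype(np.uint8))
for i in range(1,k):
    if s[i,4]>30: q=P[l==i]; print(ce[i].round(),q.min(0).round(),q.max(0).round())
```

```text
20.4 [ 599.5 -112.   149.3] [ 3.141 -0.     1.369] 0.09122392112069858
scene
  (array([ 454., -276.]), array([ 457. , -271.5]), array([36., 43., 10.]))
  (array([ 540., -263.]), array([ 543., -258.]), array([93., 64., 10.]))
side
  (array([ 512., -282.]), array([ 512.5, -273. ]), array([33., 40., 15.]))
  (array([ 453., -282.]), array([ 453.5, -272.5]), array([31., 42., 15.]))
  (array([ 570., -256.]), array([ 569., -246.]), array([33., 34., 13.]))
wrist
  (array([ 437., -277.]), array([ 441., -272.]), array([ 7., 25.,  4.]))
[399. 191.] [320. -22.   5.] [368.  90.  64.]
[234. 195.] [721.  28.   5.] [773.  81.  13.]
[226. 250.] [687. 221.   5.] [756. 290.  50.]
[355. 289.] [437. 285.   5.] [482. 370.  64.]
[276. 289.] [588. 333.   6.] [629. 374.  64.]
[333. 339.] [404. 427.   5.] [602. 450.  12.]
```

View pics/end.png

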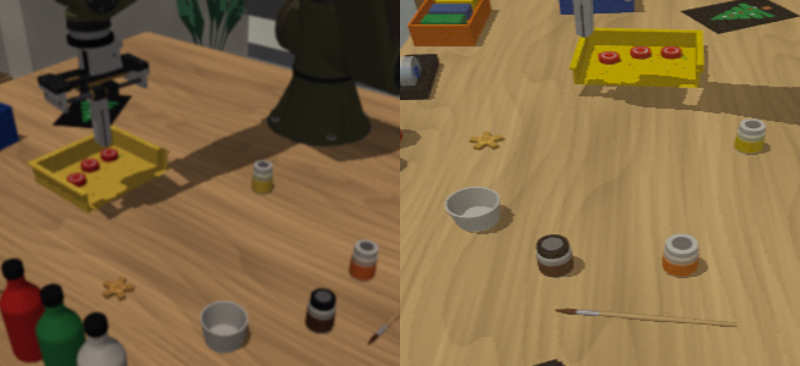

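All three baubles lie well inside the tray, at right-hand px (608,57), (641,51) and (671,51). The bystanders have not moved and the arm is clear, so I'm signing off.

```bash
python3 -c "
from h import *
print(ticket.sign_off())"
```

```text
the job is handed in; nothing more can be done
None
```

All three baubles were pushed into the yellow tray and lie wholly inside it, the jars, pot, star and brush have not moved, and the job was handed in at about 20 s of the 72 s allowed.

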